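# Set the boom gauge over the violin plate and hold it at its mark

### The job

At the violin maker's bench, squeeze the head of the boom gauge so that its lock button is pushed in, and with the head still in your grip swing the boom over the violin plate and draw the arm out until the pointer on its scale stands at the index clip and the dial's probe is above the plate's centre line. The arm springs back if let go, so finish while still holding it there with the button pressed in, the probe steady over the line. Do not touch the violin plate or disturb the other things on the bench.

Things in the scene. Friction and masses are not known exactly. Their poses are not given: they have to be found in the camera images.
- gauge: Foot and post of the boom gauge, screwed to the bench: steel foot 120 x 100 x 14 mm, post 90 mm high. Origin on the bench under the post's axis, which is also the vertical swing axis of the boom. x axis = direction in which the boom points when joint boom is 0. Boom, arm, head and dial all turn and slide level, above the plate.
- boom (a joint): Swing of the boom about the post, rad, counter-clockwise seen from above is positive, limits -0.9 to 0.9; it stays where it is left (light friction, about 0.12 N m).
- draw (a joint): How far the telescoping arm is drawn out, m, 0 = home, at most 0.10. Locked at 0 until the button is pressed at least 4 mm. A return spring pulls it home with 6 N (home) to 8 N (fully out).
- lock (a joint): Lock button, m pressed in: 0 = out (locked), 0.005 = flush (released); needs about 6 N, springs out again. A steel button, 15 mm across, standing 5 mm out of the side of the head (left side, seen from the post along the boom), its centre 22 mm below the head's top, level with point head_grip. Closing the gripper across the head presses it.
- head_grip (a point): Grip point in the head, an aluminium block 36 mm along the boom, 36 across (41 with the button), z 80 to 130 mm: on the boom's centre line, 172 mm from the swing axis when home, at z = 108 mm, level with the button. Grip from above, fingers closing across the boom. The dial (48 mm across, top at z = 121 mm) begins 30 mm farther out; the sleeve ends 32 mm short of this point when home.
- sleeve_top (a point): Middle of the top of the aluminium sleeve that the arm telescopes out of: sleeve 26 mm wide, z 94 to 116 mm, from the hub (radius 21, up to z = 132 mm) to 140 mm from the swing axis; this point is 79 mm from the axis. It has a dark slot along its middle and scale lines every 10 mm.
- probe (a point): Lowest point of the dial's probe pin, under the middle of the dial, 54 mm farther out along the boom than head_grip, 226 mm from the swing axis when home, at z = 63 mm.
- pointer (a point): Tip of the small dark upright pin in the slot on top of the sleeve, on the boom's centre line; it moves with the drawn-out arm, 28 mm from the swing axis when home, z = 126 mm.
- clip_mark (a point): The mark to set: the point of the slot abreast of the middle of the dark index clip (8 mm long along the boom), which is clamped astride the right edge of the sleeve seen from the post, a steel thumbscrew sticking out sideways. At the height of the pointer's tip; x axis along the boom, outwards. Does not move on the sleeve; 28 mm + the wanted draw from the swing axis.
- clip (a joint): Where the index clip is clamped, m: the value that joint draw must reach.
- plate: Pale carved violin plate, 356 mm long, 208 mm at the widest, fixed on two cradle bars; its underside at z = 20, top of the arch at z = 38 mm. Origin on the bench under its middle; x axis along the dark centre line drawn from end to end on its top, roughly along the boom.
- finger_plane: Bystander, to be left alone: a small brass finger plane, 55 x 24 x 30 mm; origin at its underside.
- spool_clamp: Bystander, to be left alone: a wooden spool clamp standing on end, 28 across, height 44 mm; origin at its underside.
- varnish: Bystander, to be left alone: an amber varnish jar, 52 across, height 95 mm; origin at its underside.
- wood_plug: Bystander, to be left alone: a round wooden block, 44 across, height 45 mm; origin at its underside.
- cup: Bystander, to be left alone: a white cup, 70 across, height 70 mm; origin at its underside.
- brush: Bystander, to be left alone: a flat brush lying on the bench; origin at its underside.
- corner_block: Bystander, to be left alone: a small spruce block, 50 x 35 x 30 mm; origin at its underside.
- scraper: Bystander, to be left alone: a flat steel scraper blade, 120 x 60 x 5 mm; origin at its underside.

How it is judged:
By the outcome, as a careful person would: the job done as asked, in the order asked, and still so for the second after the job is handed in, while the arm keeps its last pose, push and grip.
It also fails if it takes over 38 s, if anything falls off the work surface, if the arm or the gripper's body presses on something with over 40 N, if the wrist force passes 120 N, or if a joint passes its speed limit or range.

### The arm

A 6-joint arm with a two-finger parallel gripper is mounted at the origin on the work surface. World frame = base frame: x ahead of the robot, y to its left, z up, the work surface at z = 0. Lengths are in m, angles in degrees, forces in N, time in s.
With the tool pointing down it reaches from about 0.3 to 0.75 m from the base axis. Payload 8.5 kg.
Tool frame: the origin (TCP) lies on the centre line of the jaws, within the pads' length; the fingertips stand 11 mm ahead of it and the grasp point (between the pads) lies 8 mm behind it; z points along the fingers, y is the line along which they close (so a half turn about z gives the same grasp; the last joint's range is limited). The gripper opens to 85 mm and grips with 20 to 120 N. Pads are 22 mm wide; open, the fingers measure 114 mm over their backs; the gripper's body (76 mm by 85 mm) begins 54 mm behind the grasp point. The pads swing forward as they close: fully open they stand 13 mm farther back than shut.
Start: joints at [-75.934, 21.807, 74.336, -0, 83.858, -12.336], TCP at [0.245, -0.493, 0.242] pointing down, gripper open.
Joint ranges: [-178.18, 178.18], [-50.72, 133.34], [12.68, 142.11], [-81.47, 261.47], [9.98, 163.14], [-165.26, 165.26]. Speed limits (degrees/s): [136.94, 136.94, 180, 180, 180, 180].

### API

Orientations are given as a 3x3 rotation matrix whose columns are the frame's x, y, z axes.
In Python, from rig import env, cams, close_job gives the robot as it stands (env), with the cameras (cams) and the job as plain functions.
- The arm moves only by the tool nudge_tcp, called after "Emit:" by a JSON object that holds its "op" and its "data", one argument or row to a line. Schema: {"type":"object","properties":{"plan":{"type":"object","properties":{"x":{"type":"array","items":{"type":"number"},"minItems":1,"maxItems":10},"y":{"type":"array","items":{"type":"number"},"minItems":1,"maxItems":10},"z":{"type":"array","items":{"type":"number"},"minItems":1,"maxItems":10},"spin":{"type":"array","items":{"type":"number"},"minItems":1,"maxItems":10},"aperture":{"type":"array","items":{"type":"number"},"minItems":1,"maxItems":10}},"additionalProperties":false,"required":["x","y","z","spin","aperture"]},"grip_force":{"type":"number"},"only":{"type":"string"},"quiet":{"type":"boolean"},"lines":{"type":"string"}},"required":["plan"],"additionalProperties":false}. plan is an object with one list for each field, all of the same length, 1 to 10, a row being the entries at one place: x, y, z (the shift in shares of 600 mm (1.0 is 600 mm)), spin (a turn about the tool's z in a scale on which 1.0 is 120 degrees), aperture (the finger opening in m); each row shifts and turns the commanded pose from where the row before left it, along the tool's axes as they then stand; what a row does not reach is not made up. A row lasts 1/10 s, in which the tool goes at most 0.05 m and 8.59 degrees, less where a joint would pass 70% of its speed; a pose out of reach is approached as far as the arm can. The fingers move at their own pace and stop on an object; grip_force is the grip in N (left out, the last holds). Time passes only in rows, so rows that do not move let the fingers close. The tool returns the time, the measured TCP pose, the force, the opening and the grip force at its end. only (a regular expression) keeps the lines of the reply that match it, lines (a string "A,B") keeps lines A to B, and quiet returns only ok. No shift or turn number may pass 1 either way. Input that does not fit is refused with a message, and nothing moves.
- env.observe(): the state, without advancing time (a new reading comes with each control period).
- cams.get_image(name): name is "scene" or "top"; returns a dict with "pixels" (420x560x3 uint8, red, green, blue), "K" (3x3 intrinsics, pixels), "extrinsics" (4x4, takes a point from world to camera coordinates). Camera axes: x right, y down, z forward; pixel columns grow to the right and rows downward; lengths in m; the calibration is good to about 2 mm. A picture is of the moment at which its call begins. There is no depth.
- close_job(): hands the job in; it is judged then, once.
The state is a dict: "time_s": time; "q": joint angles; "qvel": joint speeds; "joint_efforts": joint torques, N m; "position": TCP position; "tool_rot": TCP orientation; "ft_force": force on the tool from outside, world axes, zero at the start; "wrist_torque": the same for the moment, N m; "grip_width": finger opening in m; "gripper_force": force on a finger pad.
Only numpy, scipy, OpenCV 4.12 (cv2) and the standard library are available. Lean on these libraries where they do the work, as an engineer would, in place of code of your own. Each camera call takes 0.05 s, during which the arm holds its last target. There are 200 camera calls.

## Working session

There is one attempt and no reset: what is moved stays moved. The work goes in short steps, Python scripts to look and compute and a tool call to move; the robot and the scene stay as the last step left them, time stands still between calls to the robot, and variables do not carry over. Pictures are saved under pics/ and viewed, at most 10 in all, crops included, and the job is handed in when it is done.

```bash
mkdir -p pics; ls; cat > h.py <<'E'
import numpy as np, cv2
from rig import env, cams, close_job
def snap(n,f):
    d=cams.get_image(n); cv2.imwrite(f,d["pixels"][:,:,::-1]); np.savez(f[:-4]+'.npz',K=d["K"],E=d["extrinsics"],p=d["pixels"])
def crop(f,o,x0,y0,x1,y1,s):
    cv2.imwrite(o,cv2.resize(cv2.imread(f)[y0:y1,x0:x1],None,fx=s,fy=s,interpolation=cv2.INTER_CUBIC))
def ray(f,u,v,z):
    d=np.load(f[:-4]+'.npz');K,E=d["K"],d["E"];R,t=E[:3,:3],E[:3,3]
    c=-R.T@t; w=R.T@np.linalg.inv(K)@[u,v,1]; return c+w*(z-c[2])/w[2]
def proj(f,P):
    d=np.load(f[:-4]+'.npz');p=d["K"]@(d["E"][:3,:3]@np.array(P)+d["E"][:3,3]);return p[:2]/p[2]
E
python3 - <<'E'
from h import *
snap("top","pics/t0.png");snap("scene","pics/s0.png")
a=cv2.imread("pics/t0.png");cv2.imwrite("pics/t0b.png",cv2.resize(a,(800,600),interpolation=cv2.INTER_CUBIC))
for n in("t0","s0"):
    d=np.load(f"pics/{n}.npz");print(d["K"][0,0],-d["E"][:3,:3].T@d["E"][:3,3])
print(env.observe())
E
```

```text
pics
rig.py
389.80982229392635 [0.40268467 0.02901716 1.09468809]
446.34818362434794 [ 1.40948667 -0.04923557  0.8310269 ]
{'time_s': 0.1, 'q': array([-7.59340392e+01,  2.18367663e+01,  7.43784742e+01, -1.37536393e-04,
        8.38597667e+01, -1.23360388e+01]), 'qvel': array([-0.01881594, -0.15489148, -0.18842423, -0.03527413, -0.01236168,
       -0.0829102 ]), 'joint_efforts': array([ 3.77738368e-03, -4.49219799e+01, -2.31658405e+01, -1.31583874e-04,
        3.60184633e-03,  1.11886445e-05]), 'position': array([ 0.24449934, -0.49238644,  0.24178833]), 'tool_rot': array([[ 8.95696172e-01,  4.44666465e-01, -3.20482364e-04],
       [ 4.44666494e-01, -8.95695315e-01,  1.26928930e-03],
       [ 2.77355836e-04, -1.27940534e-03, -9.99999143e-01]]), 'ft_force': array([ 0.42382482, -0.24018619, -0.25230175]), 'wrist_torque': array([-0.02086501, -0.01013179,  0.01858148]), 'gripper_force': 0.0, 'grip_width': 0.08536142657417267}
```

View pics/t0b.png

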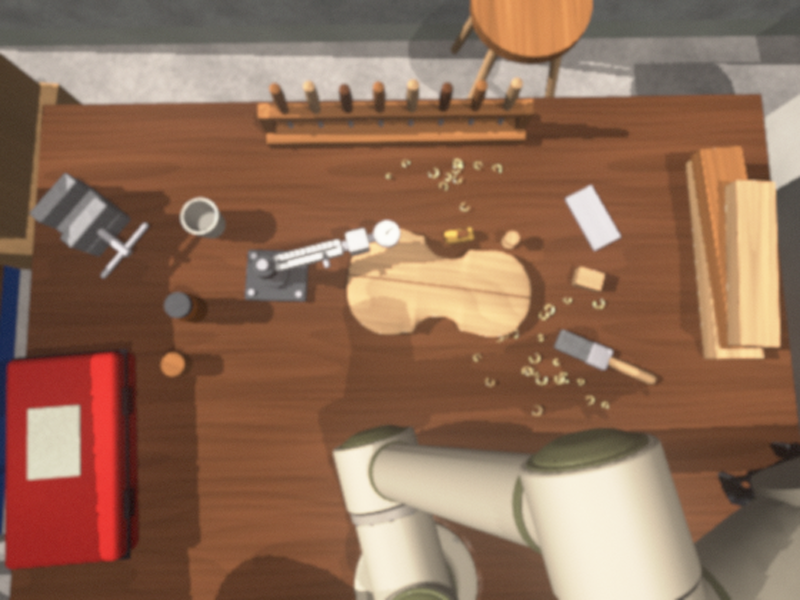

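View pics/s0.png

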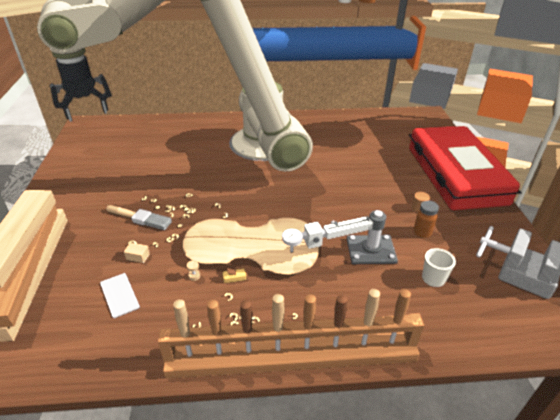

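The top view shows the post at about (265,265), the head at (357,240), the dial at (387,233) and the clip near (327,262). The plate's centre line runs from (360,272) to (530,297). All are in 800x600 pixels. I'll enlarge next.

```bash
python3 - <<'E'
from h import *
crop("pics/t0.png","pics/c1.png",165,145,295,240,6)
crop("pics/t0.png","pics/c2.png",235,150,385,245,5)
E
```

```text
(no output)
```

View pics/c1.png

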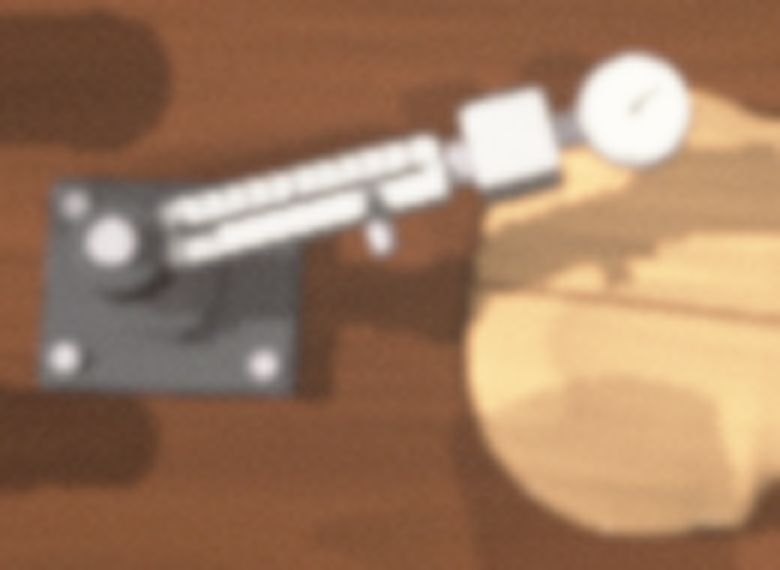

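View pics/c2.png

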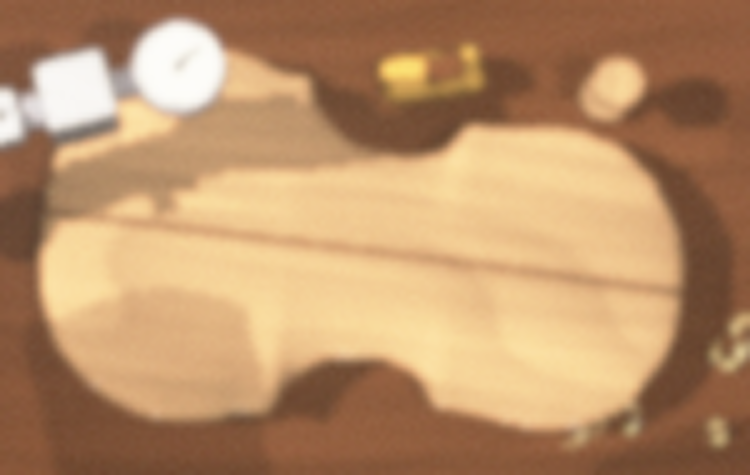

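```bash
cat > m.py <<'E'
from h import *
f="pics/t0.png"
c1=lambda x,y,z:ray(f,(x+.5)/6-.5+165,(y+.5)/6-.5+145,z)
c2=lambda x,y,z:ray(f,(x+.5)/5-.5+235,(y+.5)/5-.5+150,z)
hub=c1(111,240,.138);head=c1(510,137,.130);dial=c1(635,108,.121)
b=dial-hub;print("hub",hub,"head",head,"dial",dial)
print("dist head",np.linalg.norm((head-hub)[:2]),"dial",np.linalg.norm(b[:2]),"ang",np.degrees(np.arctan2(b[1],b[0])),np.degrees(np.arctan2(*(head-hub)[1::-1])))
u=b[:2]/np.linalg.norm(b[:2])
for n,p in(("clip",c1(373,200,.118)),("screw",c1(381,237,.108)),("pin?",c1(177,222,.126)),("sleeve end",c1(440,165,.116)),("foot",c1(170,287,.014))):
    d=(p-hub)[:2];print(n,p,"along",d@u,"left",u[0]*d[1]-u[1]*d[0])
L=[c2(50,212,.028),c2(365,250,.038),c2(680,292,.028)];print("line",L)
print("gauge-plate len",np.linalg.norm(L[2]-L[0]))
E
python3 m.py
```

```text
hub [0.57948026 0.25767567 0.138     ] head [0.62181829 0.09263373 0.13      ] dial [0.63548793 0.03993739 0.121     ]
dist head 0.1703858860262977 dial 0.224826192724941 ang -75.57482912815648 -75.6122290833314
clip [0.59832254 0.15178021 0.118     ] along 0.10725088335578345 left -0.008131936028670825
screw [0.58415981 0.14966219 0.108     ] along 0.10577397659885682 left -0.02237579895211944
pin? [0.58885304 0.23298918 0.126     ] along 0.026243123666601895 left 0.0029275050863997237
sleeve end [0.61336536 0.1234836  0.116     ] along 0.13840280495714505 left -0.0006124790962371562
foot [0.57960303 0.25957614 0.014     ] along -0.0018099686547020254 left 0.0005923288785038826
line [array([0.57576565, 0.11385542, 0.028     ]), array([ 0.54978913, -0.05916586,  0.038     ]), array([ 0.52442435, -0.23338209,  0.028     ])]
gauge-plate len 0.35101255880243
```

The rows are not in the units I measure in: shifts go in shares of 600 mm and turns go in shares of 120 degrees. I convert before sending: 0.03 m / 0.6 = 0.05, -0.018 m / 0.6 = -0.03.

Emit:
{"op": "nudge_tcp", "data": {
  "plan": {"x":[0.05,0.05,0.05,0.05,0.05,0.05,0.05,0.05,0.05,0.05],"y":[-0.03,-0.03,-0.03,-0.03,-0.03,-0.03,-0.03,-0.03,-0.03,-0.03],"z":[0,0,0,0,0,0,0,0,0,0],"spin":[0,0,0,0,0,0,0,0,0,0],"aperture":[0.085,0.085,0.085,0.085,0.085,0.085,0.085,0.085,0.085,0.085]},
  "grip_force": 30
}}

```text
time_s: 1.1
position: [0.4337, -0.1966, 0.2421]
tool_rot: [[0.896, 0.445, -0.0], [0.445, -0.896, 0.0], [-0.0, -0.0, -1.0]]
ft_force: [0.9, -0.3, 0.3]
grip_width: 0.0849
gripper_force: 0.0
```

Emit:
{"op": "nudge_tcp", "data": {
  "plan": {"x":[0.05,0.05,0.05,0.05,0.05,0.05,0.05,0.05,0.05,0.0433],"y":[-0.03,-0.03,-0.03,-0.03,-0.03,-0.03,-0.03,-0.03,-0.03,-0.025],"z":[0,0,0,0,0,0,0,0,0,0],"spin":[0,0,0,0,0,0,0,0,0,0],"aperture":[0.085,0.085,0.085,0.085,0.085,0.085,0.085,0.085,0.085,0.085]}
}}

```text
time_s: 2.1
position: [0.6202, 0.0939, 0.2418]
tool_rot: [[0.895, 0.445, -0.001], [0.445, -0.895, 0.0], [-0.001, -0.0, -1.0]]
ft_force: [0.3, -0.7, -0.5]
grip_width: 0.0853
gripper_force: 0.0
```

Emit:
{"op": "nudge_tcp", "data": {
  "plan": {"x":[0,0,0,0,0,0,0,0,0,0],"y":[0,0,0,0,0,0,0,0,0,0],"z":[0,0,0,0,0,0,0,0,0,0],"spin":[-0.065,-0.065,-0.065,-0.065,-0.065,-0.065,-0.065,-0.065,-0.065,-0.065],"aperture":[0.085,0.085,0.085,0.085,0.085,0.085,0.085,0.085,0.085,0.085]}
}}

```text
time_s: 3.1
position: [0.6195, 0.0922, 0.2419]
tool_rot: [[-0.254, 0.967, -0.001], [0.967, 0.254, 0.0], [0.0, -0.001, -1.0]]
ft_force: [-0.5, 0.2, 0.0]
grip_width: 0.0851
gripper_force: 0.0Traceback (most recent call last):
```

```bash
cat > go.py <<'E'
import sys
from h import *
o=env.observe();R=o["tool_rot"];p=o["position"]
t=np.array([float(a) for a in sys.argv[1:4]])
print("pos",p.round(4),"yang",np.degrees(np.arctan2(R[1,1],R[0,1])).round(2),"q6",o["q"][5].round(1),"F",o["ft_force"].round(1),"w",o["grip_width"].round(4),o["gripper_force"].round(1),"t",o["time_s"])
print("tool delta",(R.T@(t-p)).round(4))
E
python3 go.py .622 .0926 .099
```

```text
  File "go.py", line 5, in <module>
    print("pos",p.round(4),"yang",np.degrees(np.arctan2(R[1,1],R[0,1])).round(2),"q6",o["q"][5].round(1),"F",o["ft_force"].round(1),"w",o["grip_width"].round(4),o["gripper_force"].round(1),"t",o["time_s"])
                                                                                                                                        ^^^^^^^^^^^^^^^^^^^^^
AttributeError: 'float' object has no attribute 'round'
```

In the tool's units: 0.02 m / 0.6 = 0.0333, 0.015 m / 0.6 = 0.025.

```bash
sed -i 's/"w",o\["grip_width"\].round(4),o\["gripper_force"\].round(1)/"w",o["grip_width"],o["gripper_force"]/' go.py
```

Emit:
{"op": "nudge_tcp", "data": {
  "plan": {"x":[0,0,0,0,0,0,0,0,0,0],"y":[0.0042,0,0,0,0,0,0,0,0,0],"z":[0.0333,0.0333,0.0333,0.0333,0.0333,0.025,0.025,0.0217,0,0],"spin":[0,0,0,0,0,0,0,0,0,0],"aperture":[0.085,0.085,0.085,0.085,0.085,0.085,0.085,0.085,0.085,0.085]}
}}

```text
time_s: 4.1
position: [0.6222, 0.0928, 0.0995]
tool_rot: [[-0.249, 0.969, 0.0], [0.969, 0.249, 0.0], [0.0, 0.0, -1.0]]
ft_force: [-0.3, 0.4, 0.4]
grip_width: 0.0852
gripper_force: 0.0
```

```bash
python3 go.py .622 .0926 .099
python3 - <<'E'
from h import *
snap("top","pics/t1.png");snap("scene","pics/s1.png")
crop("pics/t1.png","pics/t1c.png",165,130,315,240,5)
E
```

```text
pos [0.6222 0.0928 0.0995] yang 14.4 q6 -16.7 F [-0.3  0.4  0.4] w 0.08517065661225498 0.0 t 4.1
tool delta [-0.0001 -0.0003  0.0005]
```

View pics/t1c.png

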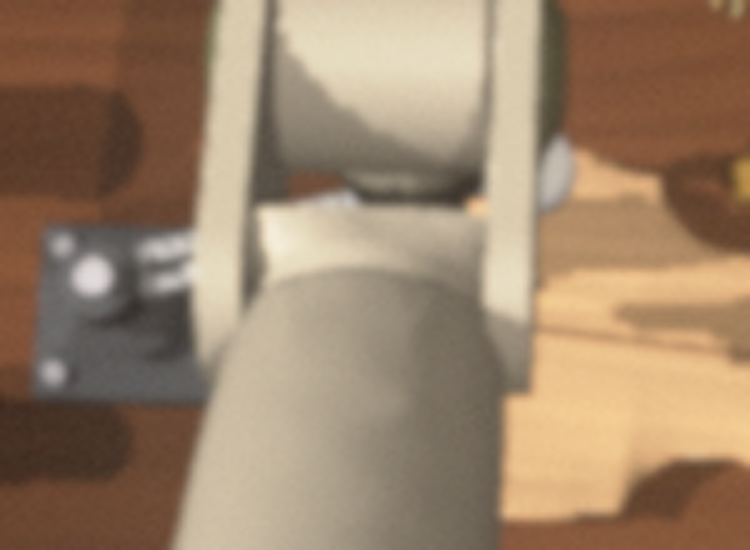

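The wrist hides the head, but the dial peeks out at (560,175) and the hub at (92,277), and nothing has been disturbed. I'll close the gripper.

Emit:
{"op": "nudge_tcp", "data": {
  "plan": {"x":[0,0,0,0,0,0,0,0,0,0],"y":[0,0,0,0,0,0,0,0,0,0],"z":[0,0,0,0,0,0,0,0,0,0],"spin":[0,0,0,0,0,0,0,0,0,0],"aperture":[0.03,0.03,0.03,0.03,0.03,0.03,0.03,0.03,0.03,0.03]},
  "grip_force": 45
}}

```text
time_s: 5.2
position: [0.6223, 0.0928, 0.1]
tool_rot: [[-0.249, 0.969, 0.001], [0.969, 0.249, -0.0], [-0.0, 0.001, -1.0]]
ft_force: [0.4, -0.4, 5.4]
grip_width: 0.0355
gripper_force: 50.2
```

```bash
python3 go.py .622 .0926 .099
```

```text
pos [0.6223 0.0928 0.1   ] yang 14.41 q6 -16.7 F [ 0.4 -0.4  5.4] w 0.03547380969301066 50.183483585715294 t 5.2
tool delta [-0.0001 -0.0004  0.001 ]
```

View pics/s1.png

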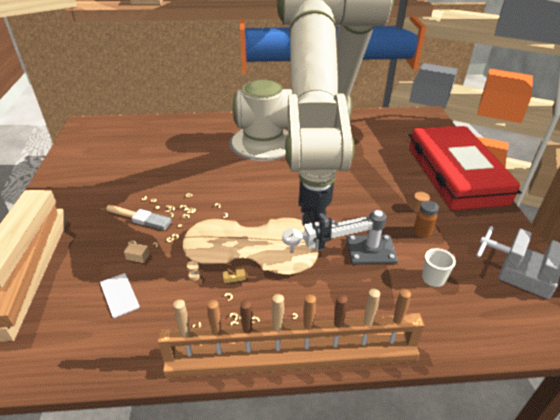

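In the tool's units: -0.0073 m / 0.6 = -0.0122, 0.0002 m / 0.6 = 0.0003, 2.44 degrees / 120 = 0.0203.

Emit:
{"op": "nudge_tcp", "data": {
  "plan": {"x":[0.0002,0.0003,0.0002,0.0003,0],"y":[-0.0122,-0.0122,-0.0122,-0.0122,0],"z":[0,0,0,0,0],"spin":[0.0203,0.0203,0.0203,0.0203,0],"aperture":[0.03,0.03,0.03,0.03,0.03]}
}}

```text
time_s: 5.7
position: [0.593, 0.0881, 0.1]
tool_rot: [[-0.08, 0.997, 0.001], [0.997, 0.08, 0.0], [0.0, 0.001, -1.0]]
ft_force: [-0.3, 1.1, 4.4]
grip_width: 0.0356
gripper_force: 50.3
```

```bash
python3 go.py .5934 .0880 .100
```

```text
pos [0.593  0.0881 0.1   ] yang 4.56 q6 -7.4 F [-0.3  1.1  4.4] w 0.03559121812104197 50.263630002737045 t 5.7
tool delta [-0.0001  0.0004  0.    ]
```

In the tool's units: -0.0073 m / 0.6 = -0.0122, 0.0002 m / 0.6 = 0.0003, 2.44 degrees / 120 = 0.0203.

Emit:
{"op": "nudge_tcp", "data": {
  "plan": {"x":[0.0002,0.0003,0.0002,0.0003,0,0],"y":[-0.0122,-0.0122,-0.0122,-0.0122,0,0],"z":[0,0,0,0,0,0],"spin":[0.0203,0.0203,0.0203,0.0203,0,0],"aperture":[0.03,0.03,0.03,0.03,0.03,0.03]}
}}

```text
time_s: 6.3
position: [0.5641, 0.0883, 0.0999]
tool_rot: [[0.089, 0.996, 0.001], [0.996, -0.089, 0.0], [0.0, 0.001, -1.0]]
ft_force: [-1.5, 1.5, 6.0]
grip_width: 0.0356
gripper_force: 50.4
```

```bash
python3 go.py .5642 .0881 .100
```

```text
pos [0.5641 0.0883 0.0999] yang -5.1 q6 2.1 F [-1.5  1.5  6. ] w 0.03560682212720213 50.393453389406204 t 6.3
tool delta [-0.0002  0.0001 -0.0001]
```

Emit:
{"op": "nudge_tcp", "data": {
  "plan": {"x":[-0.0133,-0.0133],"y":[0,0],"z":[0,0],"spin":[0,0],"aperture":[0.03,0.03]}
}}

```text
time_s: 6.5
position: [0.5627, 0.0732, 0.0998]
tool_rot: [[0.088, 0.996, 0.001], [0.996, -0.088, 0.002], [0.002, 0.001, -1.0]]
ft_force: [-0.9, 7.9, 5.6]
grip_width: 0.0354
gripper_force: 50.4
```

```bash
python3 go.py .5628 .0722 .100
```

```text
pos [0.5627 0.0732 0.0998] yang -5.06 q6 0.4 F [-0.9  7.9  5.6] w 0.03544353187941842 50.35836137831211 t 6.5
tool delta [-0.001   0.0002 -0.0002]
```

In the tool's units: -0.008 m / 0.6 = -0.0133.

Emit:
{"op": "nudge_tcp", "data": {
  "plan": {"x":[-0.0133,-0.0133,-0.0133,-0.0133,-0.0133,-0.0133,-0.0133,-0.0133,0,0],"y":[0,0,0,0,0,0,0,0,0,0],"z":[0,0,0,0,0,0,0,0,0,0],"spin":[0,0,0,0,0,0,0,0,0,0],"aperture":[0.03,0.03,0.03,0.03,0.03,0.03,0.03,0.03,0.03,0.03]}
}}

```text
time_s: 7.5
position: [0.557, 0.0093, 0.0997]
tool_rot: [[0.088, 0.996, 0.0], [0.996, -0.088, 0.002], [0.002, 0.0, -1.0]]
ft_force: [-0.5, 7.1, 4.8]
grip_width: 0.0353
gripper_force: 50.2
```

```bash
python3 go.py .5571 .0084 .100
python3 - <<'E'
from h import *
snap("top","pics/t2.png");snap("scene","pics/s2.png")
crop("pics/t2.png","pics/t2c.png",170,155,300,235,6)
crop("pics/s2.png","pics/s2c.png",260,190,400,285,5)
E
```

```text
pos [0.557  0.0093 0.0997] yang -5.08 q6 -6.2 F [-0.5  7.1  4.8] w 0.03528571616568494 50.22412531077862 t 7.5
tool delta [-0.0009  0.0002 -0.0003]
```

View pics/t2c.png

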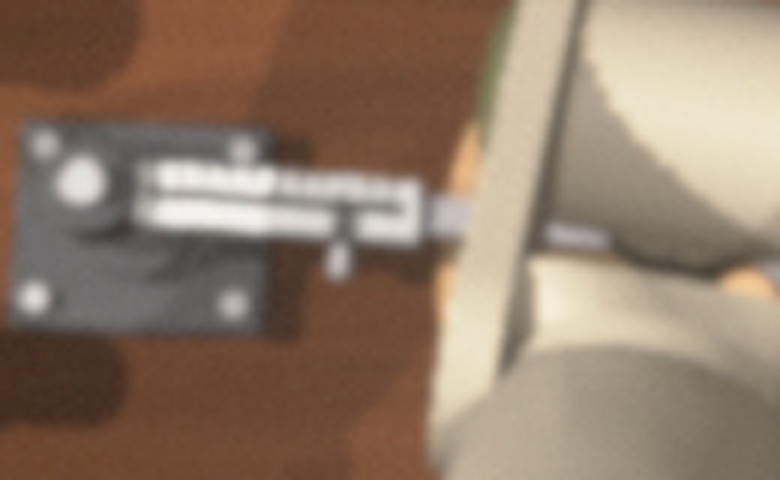

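View pics/s2c.png

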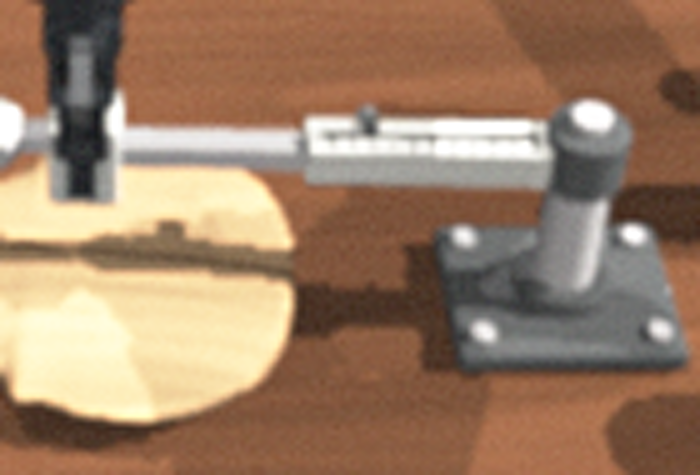

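```bash
python3 - <<'E'
from h import *
a=cv2.imread("pics/t2.png")[178:203,208:243];b=cv2.imread("pics/s2.png")[205:230,317:352]
r=lambda i:cv2.convertScaleAbs(cv2.resize(i,None,fx=11,fy=11,interpolation=cv2.INTER_CUBIC),alpha=1.0)
c=cv2.imread("pics/t0.png")[165:190,208:243]
d=cv2.imread("pics/s0.png")[215:240,325:360]
cv2.imwrite("pics/cmp.png",np.vstack([np.hstack([r(a),r(b)]),np.hstack([r(c),r(d)])]))
# predicted pixel of pin/clip vs along-distance after swing
C=np.array([.5793,.2594])
yang=np.radians(-5.08);ud=np.array([np.sin(yang),-np.cos(yang)]);lf=np.array([-ud[1],ud[0]])
for s in(.104,.106,.108,.110):
    P=lambda l,z:[*(C+s*ud+l*lf),z]
    print(s,[((proj("pics/t2.png",P(l,z))-[208,178]+.5)*11).round(0) for l,z in((0,.116),(0,.126),(-.013,.118))],[((proj("pics/s2.png",P(l,z))-[317,205]+.5)*11+[385,0]).round(0) for l,z in((0,.116),(0,.126),(-.013,.118))])
E
```

```text
0.104 [array([196., 127.]), array([190., 119.]), array([190., 181.])] [array([581., 132.]), array([585.,  98.]), array([578.,  89.])]
0.106 [array([204., 127.]), array([199., 120.]), array([198., 181.])] [array([573., 132.]), array([576.,  98.]), array([569.,  89.])]
0.108 [array([213., 128.]), array([207., 121.]), array([207., 182.])] [array([564., 132.]), array([568.,  98.]), array([560.,  89.])]
0.11 [array([222., 128.]), array([216., 121.]), array([216., 183.])] [array([555., 132.]), array([559.,  98.]), array([551.,  89.])]
```

View pics/cmp.png

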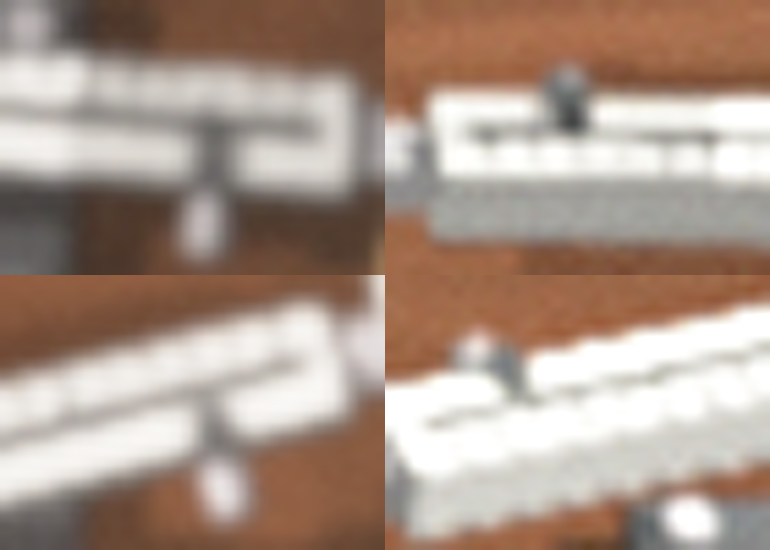

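```bash
cat > rect.py <<'E'
from h import *
def rect(f,yang,z,C=(.5793,.2594)):
    a=np.radians(yang);ud=np.array([np.sin(a),-np.cos(a)]);lf=np.array([-ud[1],ud[0]])
    W=[(0.06,.03),(.16,.03),(.16,-.04),(.06,-.04)]
    src=np.float32([proj(f,[*(np.array(C)+s*ud+l*lf),z]) for s,l in W])
    dst=np.float32([((s-.06)*4000,(.03-l)*4000) for s,l in W])
    g=cv2.cvtColor(cv2.imread(f),cv2.COLOR_BGR2GRAY)
    return cv2.warpPerspective(g,cv2.getPerspectiveTransform(src,dst),(400,280),flags=cv2.INTER_CUBIC)
E
python3 - <<'E'
from rect import *
pan=[]
for f,y in(("t0",14.4),("t2",-5.08),("s0",14.4),("s2",-5.08)):
    g=rect(f"pics/{f}.png",y,.116); print(f)
    for l in (.008,.004,.0,-.006,-.009,-.012,-.016,-.02,-.024):
        r=int((.03-l)*4000); p=g[r-3:r+4].mean(0); print(l,*[int(v) for v in p.reshape(-1,4)[:,:].mean(1)[34:88]])
    c=cv2.cvtColor(g,cv2.COLOR_GRAY2BGR)
    for s in range(60,160,10):
        cv2.line(c,((s-60)*4,0),((s-60)*4,8),(0,0,255),1)
    for s in(108,140): cv2.line(c,((s-60)*4,0),((s-60)*4,40),(0,255,0),1)
    for l in(13,0,-13): cv2.line(c,(0,int((30-l)*4)),(15,int((30-l)*4)),(255,0,0),1)
    pan.append(c)
cv2.imwrite("pics/rect.png",np.vstack([np.hstack(pan[:2]),np.hstack(pan[2:])]))
E
```

```text
t0
0.008 239 238 236 234 232 232 234 237 239 240 239 236 234 232 231 233 236 239 242 242 242 239 236 235 234 236 239 241 243 243 241 238 235 232 230 231 234 238 242 244 244 243 242 237 230 221 202 182 164 150 145 144 144 146
0.004 223 222 222 220 220 219 219 220 219 220 220 219 219 218 219 221 221 223 224 224 224 223 222 222 223 225 227 228 229 227 224 220 215 212 212 215 220 226 230 233 236 239 238 237 233 223 210 198 189 188 190 195 201 206
0.0 189 189 187 184 182 181 182 180 178 175 172 171 169 166 166 168 172 176 179 182 183 184 183 183 183 185 186 187 189 189 189 187 184 183 184 187 194 200 209 218 225 231 234 234 231 225 217 207 201 200 204 212 218 220
-0.006 246 246 246 246 244 242 239 237 229 221 210 193 178 164 155 154 160 171 187 205 218 230 238 240 243 244 244 245 244 245 245 246 246 246 246 246 245 245 246 246 247 247 245 242 237 223 208 192 178 172 171 175 183 192
-0.009 243 244 244 245 243 241 239 232 225 216 198 179 160 143 136 135 139 152 170 188 206 222 231 238 242 242 243 244 244 245 245 246 246 246 245 244 244 244 245 245 245 243 241 237 226 212 195 176 162 152 148
[... 6064 characters left out ...]
9 145 122 108 104 102 105 109 111 113 113
-0.016 112 116 118 118 118 117 117 120 124 128 131 133 131 125 119 118 121 126 132 138 143 145 146 147 147 147 148 149 148 147 147 147 147 147 146 145 145 145 147 148 145 140 133 125 118 112 110 109 107 106 106 108 110 110
-0.02 90 92 93 92 95 99 107 120 132 143 149 149 143 134 125 119 117 114 113 111 111 111 111 112 113 114 114 114 113 112 112 111 112 114 115 114 113 113 115 118 117 114 112 111 111 113 115 115 113 111 111 113 115 115
-0.024 100 99 98 99 101 104 109 117 124 131 134 135 131 125 120 118 116 115 113 112 112 113 113 114 115 116 118 118 117 116 116 117 118 119 119 118 116 116 117 118 118 117 118 119 120 122 123 123 122 121 120 120 119 119
```

View pics/rect.png

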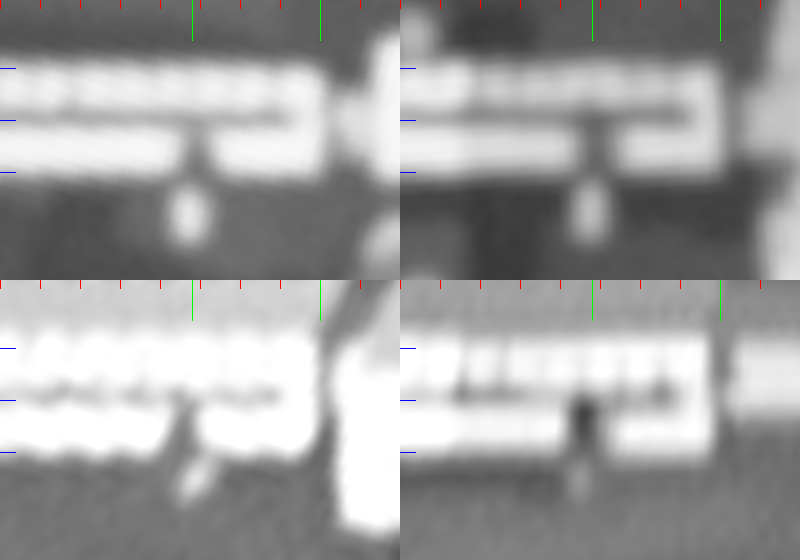

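The rectified views (top row "top", bottom row "scene"; home on the left, now on the right) use the 10 mm scale lines as a ruler. The clip's middle is at about 108 mm along the sleeve. In both current views the dark pointer lies abreast of it, at about (592,120) in the top view and (583,405) in the scene view, within about 0.5 mm. The arm's own travel gives 79.3 mm against about 80, so I'll trim slightly and cross-check the centre line with both cameras.

In the tool's units: -0.0004 m / 0.6 = -0.0007.

Emit:
{"op": "nudge_tcp", "data": {
  "plan": {"x":[-0.0007,0,0],"y":[0,0,0],"z":[0,0,0],"spin":[0,0,0],"aperture":[0.03,0.03,0.03]}
}}

```text
time_s: 7.9
position: [0.5569, 0.0092, 0.0996]
tool_rot: [[0.088, 0.996, 0.0], [0.996, -0.088, 0.002], [0.002, 0.0, -1.0]]
ft_force: [-1.2, 7.9, 5.1]
grip_width: 0.0357
gripper_force: 50.2
```

```bash
python3 go.py .557 .0089 .100
python3 - <<'E'
from h import *
snap("scene","pics/s3.png")
for f in("pics/t0.png","pics/s0.png","pics/s3.png"):
    g=cv2.GaussianBlur(cv2.cvtColor(cv2.imread(f),cv2.COLOR_BGR2GRAY),(0,0),.5).astype(np.float32)
    for y in(-.02,-.045,-.07,-.10):
        xs=np.arange(.535,.575,.0005)
        px=np.float32([proj(f,[x,y,.0375]) for x in xs])
        v=cv2.remap(g,px[:,:1].copy(),px[:,1:].copy(),cv2.INTER_CUBIC).ravel()
        v=v-np.polyval(np.polyfit(xs,v,2),xs); i=v.argmin(); print(f,y,xs[i].round(4),v[i].round(0))
E
```

```text
pos [0.5569 0.0092 0.0996] yang -5.06 q6 -6.3 F [-1.2  7.9  5.1] w 0.03565579198852505 50.24628482758999 t 7.9
tool delta [-0.0003  0.0001 -0.0004]
pics/t0.png -0.02 0.5555 -18.0
pics/t0.png -0.045 0.552 -17.0
pics/t0.png -0.07 0.548 -19.0
pics/t0.png -0.1 0.544 -19.0
pics/s0.png -0.02 0.555 -17.0
pics/s0.png -0.045 0.55 -22.0
pics/s0.png -0.07 0.5475 -19.0
pics/s0.png -0.1 0.5425 -22.0
pics/s3.png -0.02 0.535 -62.0
pics/s3.png -0.045 0.549 -12.0
pics/s3.png -0.07 0.547 -20.0
pics/s3.png -0.1 0.543 -21.0
```

```bash
python3 - <<'E'
from h import *
for f,P in(("pics/s0.png",(.6357,.0403,.121)),("pics/s3.png",(.5521,-.0446,.121))):
    u,v=proj(f,P); x0,y0=int(u)-16,int(v)-14
    im=cv2.imread(f)[y0:y0+28,x0:x0+32]; m=((im.min(2)>205)*255).astype(np.uint8)
    n,l,s,c=cv2.connectedComponentsWithStats(m); k=1+s[1:,4].argmax()
    x,y,w,h,a=s[k]; print(f,(u,v),"bbox",x0+x,y0+y,w,h,a,"cent",c[k]+[x0,y0],ray(f,*(c[k]+[x0,y0]),.121))
E
```

```text
pics/s0.png (np.float64(290.8220781523324), np.float64(234.87978002052273)) bbox 282 228 21 17 247 cent [292.38461538 235.49797571] [0.63810103 0.04376963 0.121     ]
pics/s3.png (np.float64(253.69600521468118), np.float64(213.84392065052992)) bbox 247 210 18 10 125 cent [256.176 214.28 ] [ 0.55421173 -0.03850673  0.121     ]
```

In the tool's units: -0.0003 m / 0.6 = -0.0005, -0.0002 m / 0.6 = -0.0003.

Emit:
{"op": "nudge_tcp", "data": {
  "plan": {"x":[-0.0003,0,0,0,0,0],"y":[-0.0005,0,0,0,0,0],"z":[0,0,0,0,0,0],"spin":[0,0,0,0,0,0],"aperture":[0.03,0.03,0.03,0.03,0.03,0.03]}
}}

```text
time_s: 8.55
position: [0.5567, 0.0091, 0.0997]
tool_rot: [[0.088, 0.996, 0.001], [0.996, -0.088, 0.002], [0.002, 0.0, -1.0]]
ft_force: [-0.3, 8.2, 5.2]
grip_width: 0.0357
gripper_force: 50.2
```

```bash
python3 go.py .557 .0089 .100; python3 -c "
from rig import env, cams, close_job
print(close_job())"
```

```text
pos [0.5567 0.0091 0.0997] yang -5.07 q6 -6.3 F [-0.3  8.2  5.2] w 0.035741038704526155 50.18180496990681 t 8.55
tool delta [-0.0002  0.0003 -0.0003]
the job is handed in; nothing more can be done
None
```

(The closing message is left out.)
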